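# Slide the sticky cover, run the test, close up

### The job

On the sloping test console, slide the sticky white cover all the way down towards you with its two end tabs, press the round key under it fully home and let it go, then slide the cover all the way back up. The cover jams if it racks, so work the two ends by turns and never let one end get more than 25 mm ahead of the other. Leave the square key and everything else on the bench alone.

Things in the scene. Friction and masses are not known exactly. Their poses are not given: they have to be found in the camera images.
- console: Grey wedge-shaped bench test console, fixed, 292 mm deep (its x), 300 wide (its y). Origin: centre of its underside, on the bench. Its x points from the low front edge (x=-146 mm, nearest the robot) to the back, its y to its left. The face rises from the front edge at 22 degrees, 250 mm long, to a flat deck 123.7 mm high at x=85.8..146 mm.
- face_foot (a point): Middle of the face's front edge (console x=-146, y=0, z=30 mm). Below, u is the distance up the slope from here and n the height square off the face: the point (u,n) lies at console x=-146+0.9272u-0.3746n, z=30+0.3746u+0.9272n mm.
- lamp_bar (a point): Centre of a fixed lamp bar, 140 mm long (console y), 16x14 mm, hanging over the keys (console x=30.3, y=0, z=327.7 mm) on an arm from a 12 mm post at x=116, y=0. It keeps a vertical gripper off the keys; the tool square to the face (tilted 22 degrees, fingers pointing down and away from the robot) passes.
- rail_left (a point): Middle of the top of the left rail: 170 mm long, u=60..230 mm, top at n=30 mm, 8 mm thick with a 14 mm lip, at console y=+132 mm; its twin is at y=-132 mm. The cover's end runners slide in these.
- tab_left (a joint): How far the left (+y) end of the cover has been slid down the slope, m: 0 = fully up (closed, stop), 0.06 = fully down (open, stop). Sticks with about 7 N, moves only when pushed and stays where it is left.
- tab_right (a joint): The same for the right (-y) end of the cover, 0 to 0.06 m; sticks with about 9 N. The two ends move separately, so a push at one end leaves the other where it is and turns (racks) the cover.
- cover_skew (a joint): Racking angle of the cover, rad: tan = (tab_left - tab_right)/0.22 m; 0 = square. 0.114 is 25 mm of lead. It stops at +-0.14.
- tab_left_top (a point): Middle of the top of the left tab: an upright steel plate 30 mm wide (console y), 10 mm thick (along the slope), 30 mm tall, standing square to the face, top at n=52 mm, at console y=+110 mm, u=170 mm minus tab_left. It rises from a runner 40 mm long (u) and 34 wide whose top is at n=22 mm. Push the tab with closed fingers from above it (higher u) to open, from below it to close.
- tab_right_top (a point): The same for the right tab at console y=-110 mm, u=170 mm minus tab_right. Between the tabs is the white cover plate, 66 mm along the slope, 240 mm wide, 4 mm thick, upper side at n=18 mm (two flat ribs on it to n=21).
- round_key_top (a point): Middle of the top of the round key: a grey disc 28 mm across in a dark collar 40 mm across. Stands on the face at u=170 mm, y about +36 or -36 mm (the two keys may be swapped, and shifted up to 4 mm), top at n=12 mm; z axis square off the face. Under the cover until that is slid down.
- round_key (a joint): Travel of the round key, m: 0 = up, 0.005 = fully pressed, square into the face; springs back, about 5 N fully down.
- square_key_top (a point): Middle of the top of the square key, 25 mm square in a 36 mm square collar, same colours, beside the round key in the other place, same height. Not to be pressed.
- square_key (a joint): Travel of the square key, 0 to 0.005 m.
- bottle: White bottle, 60 mm across, 190 tall, standing loose on the bench beside the console, left or right. Origin: centre of its foot.
- jar: Amber jar, 60 mm across, 90 tall, standing loose on the bench on the other side of the console. Origin: centre of its foot.
- tin: Small aluminium tin, 40 mm across, 30 tall, loose on the console's deck. Origin: centre of its foot.
- spool: Metal spool, 44 mm across, 30 tall, loose on the console's deck. Origin: centre of its foot.
- tub: Clear open tub, 90 mm across, 70 tall, loose on the bench between robot and console. Origin: centre of its foot.
- pliers: Pliers with red grips, 165 mm long, 12 high, lying on the bench left of the console. Origin: under the pivot.
- screwdriver: Screwdriver with black handle, lying on the bench right of the console. Origin: middle of its underside.
Mind the look-alikes: they are no part of the job. What is shaped like the tin but blue is not meant. There is more than one size of the tub; the one meant has the size given above.

How it is judged (in metres and radians):
On the way, in this order (a step that is already met when the one before it is completed fails the run):
1. both ends of the cover are slid down at least 52 mm of the 60 (value of joint each of tab_left, tab_right above 0.052 m), for 0.2 s.
2. the round key is pressed at least 4 mm of its 5 (value of joint round_key above 0.004 m), for 0.1 s.
3. the round key is let go (value of joint round_key below 0.001 m), for 0.1 s.
At the end, for the whole second after the job is handed in: Both ends of the cover are back within 5 mm of fully up, both keys are up (within 1 mm), and the loose things are at rest (value of joint each of tab_left, tab_right below 0.005 m and value of joint each of round_key, square_key below 0.001 m and linear speed of each of bottle, jar, tin, spool, tub, pliers, screwdriver below 0.02 m/s); the robot touches nothing.
It fails at once if one end of the cover gets more than 25 mm ahead of the other (value of joint cover_skew above 0.115 rad or value of joint cover_skew below -0.115 rad).
It fails at once if the square key is pressed more than 2 mm (value of joint square_key above 0.002 m).
It fails at once if a loose bystander is moved more than 20 mm (distance of any of bottle, jar, tin, spool, tub, pliers, screwdriver from where it was at the start of the episode above 0.02 m).
It also fails if it takes over 72 s, if anything falls off the work surface, if the arm or the gripper's body presses on something with over 40 N, if the wrist force passes 120 N, or if a joint passes its speed limit or range.

### The arm

A 6-joint arm with a two-finger parallel gripper is mounted at the origin on the work surface. World frame = base frame: x ahead of the robot, y to its left, z up, the work surface at z = 0. Lengths are in mm, angles in rad, forces in N, time in s.
With the tool pointing down it reaches from about 300 to 950 mm from the base axis. Payload 3.1 kg.
Tool frame: the origin (TCP) lies at the very end of the fingers, on their centre line; the grasp point (between the pads) lies 19 mm behind it; z points along the fingers, y is the direction in which the jaws open and shut (so a half turn about z gives the same grasp; the last joint's range is limited). The gripper opens to 85 mm and grips with 20 to 120 N. Pads are 22 mm wide; open, the fingers measure 114 mm over their backs; the gripper's body (76 mm by 85 mm) begins 54 mm behind the grasp point. The pads swing forward as they close: fully open they stand 13 mm farther back than shut.
Start: joints at [-1.264, 0.308, 1.634, -0, 1.2, -0.07], TCP at [229.941, -581.171, 231.272] pointing down, gripper open.
Joint ranges: [-3.06, 3.06], [-0.79, 1.96], [0.05, 2.63], [-1.19, 4.34], [0.05, 2.64], [-2.94, 2.94]. Speed limits (rad/s): [2.79, 2.79, 3.14, 3.14, 3.14, 3.14].

### API

Orientations are given as [roll, pitch, yaw] about the fixed x, y, z axes, in that order (R = Rz(yaw) Ry(pitch) Rx(roll)).
In Python, from rig import r gives the robot as it stands.
- The arm moves only by the shell command python3 -m handwheel 'ROWS' [OPENING] [FORCE]. ROWS is JSON, a list of rows, each a list of 2 entries, a list of its own where there are three numbers: the shift along the tool's x, y, z in units of 150 mm (1.0 is 150 mm), then the turn, a rotation vector about the tool's x, y, z in units of pi/2 rad (1.0 is pi/2 rad). In form: [[[tx, ty, tz], [rx, ry, rz]], ...]. A call has 1 to 20 rows; each row shifts and turns the commanded pose from where the row before left it, along the tool's axes as they then stand; what a row does not reach is not made up. A row lasts 1/8 s, in which the tool goes at most 62.5 mm and 10.7 degrees, less where a joint would pass 70% of its speed; a pose out of reach is approached as far as the arm can. A call with a number of a shift or a turn outside -1 to 1 is refused whole. A call with a gripper value outside its range is refused whole. OPENING is the closure, from 0 (fully open) to 1 (shut), set as the call begins (- or left out, the last holds). The fingers move at their own pace and stop on an object; FORCE is the grip in N (left out, the last holds). Time passes only in rows, so rows that do not move let the fingers close. It gives the time, the measured TCP pose, the force and the opening at its end, in the units of the state.
- r.observe(): the state, without advancing time (a new reading comes with each control period).
- r.read_camera(name): name is "side" or "top"; returns the picture (384x512x3 uint8, red, green, blue); there is no depth.
- r.camera_params(name): a dict with "fx", "fy", "cx", "cy" (pixels), "dist_coeffs" ([k1, k2, p1, p2, k3] as OpenCV has them; the pictures are not rectified), "R" (3x3) and "t" (3): a world point X has camera coordinates R X + t. Camera axes: x right, y down, z forward; pixel columns grow to the right and rows downward; lengths in mm; the calibration is good to about 2 mm. A picture is of the moment at which its call begins. camera_params takes no time and is no camera call.
- r.close_job(): hands the job in, once; it reports no verdict.
The state is a dict: "time": time; "q": joint angles; "joint_vel": joint speeds; "tau": joint torques, N m; "tool_pos": TCP position; "eef_rot": TCP orientation; "force": force on the tool from outside, world axes, zero at the start; "torque": the same for the moment, N m; "width": finger opening in mm.
Only numpy, scipy, OpenCV 4.12 (cv2) and the standard library are available. Lean on these libraries where they do the work, as an engineer would, in place of code of your own. Each camera call takes 0.05 s, during which the arm holds its last target. There are 200 camera calls.

## Working session

There is one attempt and no reset: what is moved stays moved. The work goes in short steps, Python scripts to look and compute and a shell command to move; the robot and the scene stay as the last step left them, time stands still between calls to the robot, and variables do not carry over. Pictures are saved under pics/ and viewed, about 8 in all and at most 12, crops included, and the job is handed in when it is done.

```bash
ls; mkdir -p pics; python3 - <<'E'
from rig import r
import cv2,numpy as np
for n in("top","side"):
    im=r.read_camera(n); cv2.imwrite(f"pics/{n}0.png",im[:,:,::-1])
    p=r.camera_params(n); print(n,{k:np.round(v,3).tolist() for k,v in p.items()})
s=r.observe(); print(s['time'],s['tool_pos'],s['eef_rot'],s['width'],s['force'])
E
```

```text
pics
top {'fx': 429.18, 'fy': 429.18, 'cx': 255.132, 'cy': 182.746, 'dist_coeffs': [-0.153, 0.0, 0.0, 0.0, 0.0], 'R': [[0.012, -1.0, 0.013], [-0.992, -0.013, -0.129], [0.129, -0.011, -0.992]], 't': [-24.248, 592.89, 1806.308]}
side {'fx': 461.752, 'fy': 461.752, 'cx': 256.684, 'cy': 194.296, 'dist_coeffs': [-0.063, 0.0, 0.0, 0.0, 0.0], 'R': [[0.964, -0.265, 0.019], [-0.186, -0.725, -0.663], [0.189, 0.635, -0.749]], 't': [-547.59, 253.856, 1484.786]}
0.1 [ 229.70311671 -580.44338567  230.16791843] [-3.13950934e+00 -1.47409427e-04  3.76765051e-01] 85.61854574139498 [-0.16940081 -0.21570214 -1.13017433]
```

View pics/top0.png

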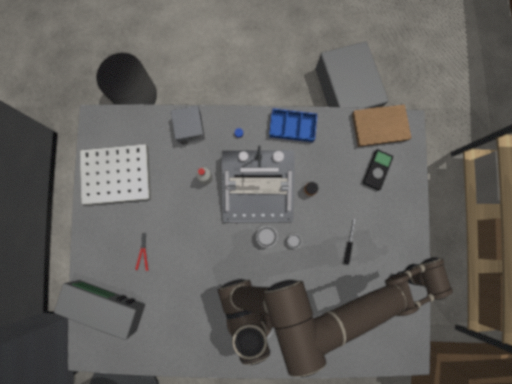

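View pics/side0.png

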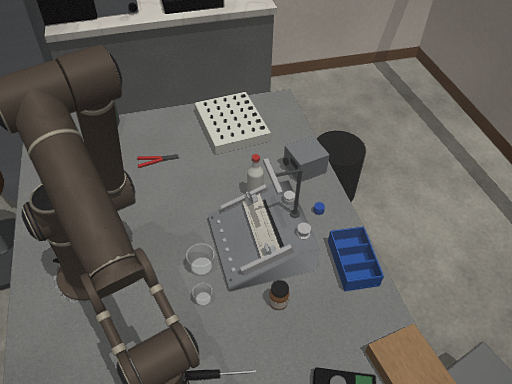

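The top view shows the console at about columns 220–295, rows 148–222, with the tub at (264,237). In the side view the console spans about (210–320, 170–290). I'll enlarge both.

```bash
python3 - <<'E'
import cv2,numpy as np
a=cv2.imread("pics/top0.png")[140:240,208:308]; b=cv2.imread("pics/side0.png")[165:295,195:325]
f=lambda i,s:cv2.resize(i,None,fx=s,fy=s,interpolation=cv2.INTER_CUBIC)
A=f(a,4);B=f(b,4)[:520,:400]; B=f(b,3.07)
h=max(A.shape[0],B.shape[0]);A=cv2.copyMakeBorder(A,0,h-A.shape[0],0,0,0);B=cv2.copyMakeBorder(B,0,h-B.shape[0],0,0,0)
o=np.hstack([A,B])
print(o.shape);cv2.imwrite("pics/crop0.png",o)
E
```

```text
(400, 799, 3)
```

View pics/crop0.png

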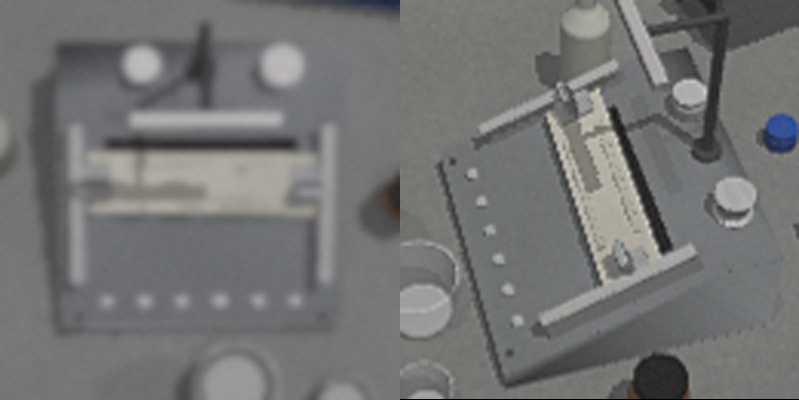

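```bash
cat >lib.py <<'E'
import numpy as np,cv2
from rig import r
from scipy.optimize import least_squares
from scipy.spatial.transform import Rotation as Ro
def proj(n,X):
    p=r.camera_params(n);K=np.array([[p['fx'],0,p['cx']],[0,p['fy'],p['cy']],[0,0,1]])
    return cv2.projectPoints(np.array(X,float).reshape(-1,3),cv2.Rodrigues(np.array(p['R']))[0],np.array(p['t'],float),K,np.array(p['dist_coeffs']))[0][:,0]
def un(u,n,y): return np.array([-146+.9272*u-.3746*n,y,30+.3746*u+.9272*n])
def toW(P,c):
    x,y,a=c;P=np.atleast_2d(P);C,S=np.cos(a),np.sin(a)
    return np.c_[x+C*P[:,0]-S*P[:,1],y+S*P[:,0]+C*P[:,1],P[:,2]]
E
python3 - <<'E'
from lib import *
P=np.array([un(230,30,132),un(60,30,132),un(230,30,-132),un(60,30,-132)])
L=np.array([[30.3,70,334.7],[30.3,-70,334.7]])
t=np.array([[76,125],[76,285],[326,125],[326,285],[131,119],[284,119]])/4+[207.6,139.6]
s=np.array([[217,66],[82,130],[293,250],[143,320]])/3.07+[194.7,164.7]
f=lambda c:np.r_[(proj("top",toW(np.r_[P,L],c))-t).ravel(),(proj("side",toW(P,c))-s).ravel()]
o=least_squares(f,[500,0,0],x_scale=[10,10,.1],loss='soft_l1');print(o.x);print(np.round(o.fun if 0 else f(o.x),1).reshape(-1,2))
c=o.x;np.save("c.npy",c)
# loose things: positions from top (foot/top heights)
def ray(n,px,z):
    p=r.camera_params(n);K=np.array([[p['fx'],0,p['cx']],[0,p['fy'],p['cy']],[0,0,1]]);R=np.array(p['R'])
    q=cv2.undistortPoints(np.array([[px]],float),K,np.array(p['dist_coeffs']))[0,0]
    d=R.T@[q[0],q[1],1];o=-R.T@np.array(p['t']);return o+d*(z-o[2])/d[2]
for nm,px,z in [("tub",(265,236),70),("bottle",(204,174),190),("jar",(311,188),90),("deckL",(243,156),154),("deckR",(278,156),154),("pliers",(142,255),10)]: print(nm,ray("top",px,z).round())
# tool orientation: tilted 22, z along -n
a=c[2];z=Ro.from_euler('z',a).apply([.3746,0,-.9272])
print(z)
E
```

```text
[ 5.71765972e+02 -2.85969267e+01  1.43093413e-02]
[[-0.8  0.2]
 [-0.2 -0.1]
 [ 1.6  0.1]
 [ 0.6 -0.2]
 [-0.3  0.4]
 [ 0.1  0.4]
 [ 0.5 -1.8]
 [-0.3 -1.2]
 [ 1.1  0.2]
 [-0.3  0.6]]
tub [366. -60.  70.]
bottle [606. 188. 190.]
jar [ 567. -250.   90.]
deckL [687.  35. 154.]
deckR [ 689. -107.  154.]
pliers [275. 468.  10.]
[ 0.37456165  0.0053601  -0.9272    ]
```

```bash
cat >>lib.py <<'E'
c=None
try: c=np.load("c.npy")
except Exception: pass
def Rt():
    a=c[2];z=Ro.from_euler('z',a)
    return Ro.from_matrix(z.as_matrix()@np.array([[.9272,0,.3746],[0,-1,0],[.3746,0,-.9272]]))
def state():
    s=r.observe();W=np.array(s['tool_pos']);a=c[2];d=W-[c[0],c[1],0]
    X=np.cos(a)*d[0]+np.sin(a)*d[1];Y=-np.sin(a)*d[0]+np.cos(a)*d[1];dx=X+146;dz=W[2]-30
    F=np.array(s['force']);z=Rt().as_matrix().T@F
    R=Ro.from_euler('xyz',s['eef_rot'])
    print("t %.2f u %.1f n %.1f y %.1f  F(u,-y,-n) %s w %.0f rotrem(units) %s"%(s['time'],dx*.9272+dz*.3746,-dx*.3746+dz*.9272,Y,z.round(1),s['width'],((R.inv()*Rt()).as_rotvec()/(np.pi/2)).round(3)))
    return W,R
def go(u,n,y):
    W,R=state();T=toW(un(u,n,y),c)[0]
    print("target",T.round(),"shift tool now",(R.inv().apply(T-W)/150).round(3),"shift in tilted frame",(Rt().inv().apply(T-W)/150).round(3))
E
python3 -c "
from lib import *
go(215,110,-107)"
```

```text
t 0.10 u -114.1 n 262.0 y -546.9  F(u,-y,-n) [-0.6  0.2  1. ] w 86 rotrem(units) [-0.046  0.242  0.228]
target [ 585. -135.  213.] shift tool now [ 3.297 -1.886  0.122] shift in tilted frame [ 2.194 -2.933  1.013]
```

```bash
python3 -m handwheel '[[[0,0,0],[-0.015,0.08,0.076]],[[0,0,0],[-0.015,0.08,0.076]],[[0,0,0],[-0.015,0.08,0.076]],[[0.157,-0.21,0.07],[0,0,0]],[[0.157,-0.21,0.07],[0,0,0]],[[0.157,-0.21,0.07],[0,0,0]],[[0.157,-0.21,0.07],[0,0,0]],[[0.157,-0.21,0.07],[0,0,0]],[[0.157,-0.21,0.07],[0,0,0]],[[0.157,-0.21,0.07],[0,0,0]],[[0.157,-0.21,0.07],[0,0,0]],[[0.157,-0.21,0.07],[0,0,0]],[[0.157,-0.21,0.07],[0,0,0]],[[0.157,-0.21,0.07],[0,0,0]],[[0.157,-0.21,0.07],[0,0,0]],[[0.157,-0.21,0.07],[0,0,0]],[[0.157,-0.21,0.07],[0,0,0]],[[0,0,0],[0,0,0]]]' 1 30; python3 -c "
from lib import *
go(200,36,-107)"
```

```text
time: 2.35
tool_pos: [585.2, -132.8, 216.4]
eef_rot: [3.14, -0.381, 0.019]
force: [-0.1, 0.3, -0.2]
width: -0.3
t 2.35 u 216.2 n 113.6 y -104.4  F(u,-y,-n) [-0.1 -0.3  0.1] w -0 rotrem(units) [-0.     0.002  0.002]
target [ 599. -135.  138.] shift tool now [-0.107  0.017  0.518] shift in tilted frame [-0.108  0.017  0.518]
```

```bash
python3 -m handwheel '[[[-0.04,0.02,0.1],[0,0,0]],[[-0.04,0,0.12],[0,0,0]],[[0,0,0.12],[0,0,0]],[[0,0,0.06],[0,0,0]],[[0,0,0],[0,0,0]]]'; cat >snap.py <<'E'
import sys
from lib import *
n=sys.argv[1];x0,y0,x1,y1,s=map(int,sys.argv[3:8])
im=r.read_camera(n)[:,:,::-1][y0:y1,x0:x1];cv2.imwrite("pics/"+sys.argv[2],cv2.resize(im,None,fx=s,fy=s,interpolation=cv2.INTER_CUBIC));state()
E
python3 snap.py side s1.png 195 165 325 295 5
```

```text
time: 2.98
tool_pos: [595.3, -138.5, 155.6]
eef_rot: [3.141, -0.38, 0.014]
force: [-0.2, -0.8, 0.2]
width: -0.0
t 3.02 u 203.5 n 54.2 y -110.2  F(u,-y,-n) [ 0.8 -0.2 -0.3] w -0 rotrem(units) [ 0.001  0.002 -0.   ]
```

View pics/s1.png

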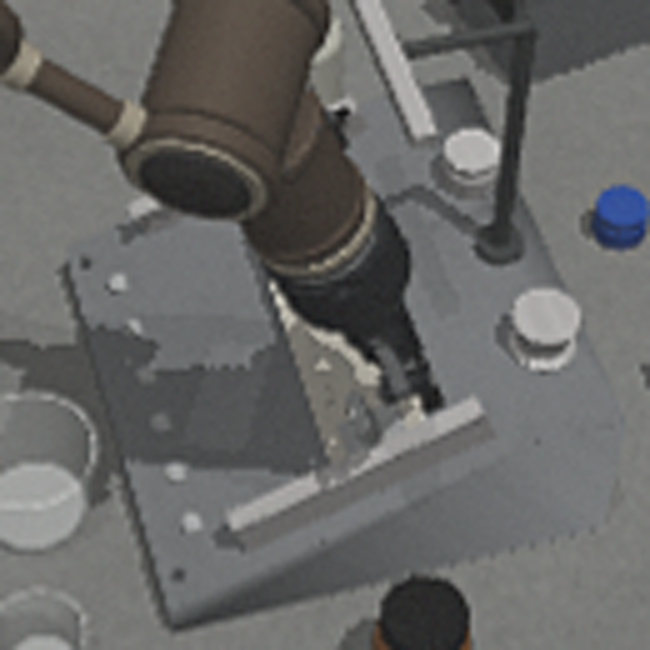

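The fingers (about 415,390) are up-slope of the right tab (about 360,425). I'll lower to n≈35 and feel for the contact.

```bash
python3 -m handwheel '[[[0,-0.01,0.06],[0,0,0]],[[0,-0.01,0.06],[0,0,0]],[[-0.04,0,0],[0,0,0]],[[-0.02,0,0],[0,0,0]],[[-0.02,0,0],[0,0,0]],[[0,0,0],[0,0,0]]]'; python3 -c "
from lib import *
state()"
```

```text
time: 3.78
tool_pos: [591.0, -135.3, 135.7]
eef_rot: [3.14, -0.382, 0.014]
force: [0.4, -0.5, -0.6]
width: 0.1
t 3.77 u 191.4 n 36.7 y -107.0  F(u,-y,-n) [0.2 0.5 0.7] w 0 rotrem(units) [ 0.001  0.002 -0.   ]
```

```bash
python3 -m handwheel '[[[-0.02,0,0],[0,0,0]],[[-0.01,0,0],[0,0,0]],[[0,0,0],[0,0,0]]]'; python3 -c "
from lib import *
state()";python3 -m handwheel '[[[-0.02,0,0],[0,0,0]],[[-0.01,0,0],[0,0,0]],[[0,0,0],[0,0,0]]]'; python3 -c "
from lib import *
state()"
```

```text
time: 4.15
tool_pos: [586.9, -135.3, 133.9]
eef_rot: [3.14, -0.381, 0.014]
force: [0.2, -0.3, 0.2]
width: -0.1
t 4.15 u 186.9 n 36.5 y -106.9  F(u,-y,-n) [ 0.2  0.3 -0.1] w -0 rotrem(units) [0.001 0.002 0.   ]
time: 4.53
tool_pos: [582.7, -135.3, 132.1]
eef_rot: [3.14, -0.381, 0.014]
force: [-0.0, -0.5, -0.0]
width: -0.1
t 4.53 u 182.3 n 36.4 y -106.9  F(u,-y,-n) [-0.   0.5 -0. ] w -0 rotrem(units) [0.001 0.002 0.   ]
```

```bash
for i in 1; do python3 -m handwheel '[[[-0.02,0,0],[0,0,0]],[[0,0,0],[0,0,0]]]'; python3 -c "
from lib import *
state()";done; python3 -m handwheel '[[[-0.02,0,0],[0,0,0]],[[0,0,0],[0,0,0]]]'; python3 -c "
from lib import *
state()"
```

```text
time: 4.78
tool_pos: [579.8, -135.3, 130.9]
eef_rot: [3.14, -0.381, 0.014]
force: [-0.4, -0.9, 0.0]
width: -0.2
t 4.78 u 179.2 n 36.4 y -106.8  F(u,-y,-n) [-0.3  0.9 -0.2] w -0 rotrem(units) [0.001 0.002 0.   ]
time: 5.03
tool_pos: [577.8, -135.6, 130.4]
eef_rot: [3.14, -0.383, 0.014]
force: [1.9, 0.4, -0.0]
width: -0.5
t 5.03 u 177.2 n 36.7 y -107.1  F(u,-y,-n) [ 1.8 -0.4  0.8] w -0 rotrem(units) [ 0.001  0.001 -0.   ]
```

```bash
python3 -m handwheel '[[[-0.03,0,0],[0,0,0]],[[-0.03,0,0],[0,0,0]],[[-0.03,0,0],[0,0,0]],[[-0.03,0,0],[0,0,0]],[[0,0,0],[0,0,0]]]'; python3 -c "
from lib import *
state()"
```

```text
time: 5.65
tool_pos: [564.0, -136.4, 125.5]
eef_rot: [3.138, -0.389, 0.014]
force: [8.6, 2.0, -2.8]
width: -0.0
t 5.65 u 162.5 n 37.4 y -107.7  F(u,-y,-n) [ 7.  -1.8  5.8] w -0 rotrem(units) [ 0.002 -0.003 -0.   ]
```

```bash
python3 -m handwheel '[[[0.09,0,0],[0,0,0]],[[0.1,0,-0.12],[0,0,0]],[[0,0,-0.15],[0,0,0]],[[0,-0.3,0],[0,0,0]],[[0,-0.4,0],[0,0,0]],[[0,-0.4,0],[0,0,0]],[[0,-0.33,0],[0,0,0]],[[0,0,0],[0,0,0]]]';python3 -c "
from lib import *
go(190,36,107)"
```

```text
time: 6.65
tool_pos: [568.5, 82.3, 171.1]
eef_rot: [3.14, -0.381, 0.02]
force: [-0.7, -0.9, 0.6]
width: 0.3
t 6.65 u 186.7 n 76.8 y 110.9  F(u,-y,-n) [-0.4  0.9 -0.8] w 0 rotrem(units) [-0.     0.002  0.004]
target [587.  79. 135.] shift tool now [0.023 0.027 0.272] shift in tilted frame [0.022 0.026 0.272]
```

```bash
python3 -m handwheel '[[[0.02,0.026,0.1],[0,0,0]],[[0,0,0.1],[0,0,0]],[[0,0,0.07],[0,0,0]],[[0,0,0],[0,0,0]]]';python3 -c "
from lib import *
state()"; python3 -m handwheel '[[[-0.03,0,0],[0,0,0]],[[-0.03,0,0],[0,0,0]],[[0,0,0],[0,0,0]]]';python3 -c "
from lib import *
state()"; python3 -m handwheel '[[[-0.02,0,0],[0,0,0]],[[0,0,0],[0,0,0]]]';python3 -c "
from lib import *
state()"
```

```text
time: 7.15
tool_pos: [586.1, 74.1, 132.6]
eef_rot: [3.14, -0.378, 0.013]
force: [0.2, 0.0, -0.2]
width: 0.2
t 7.15 u 188.5 n 34.6 y 102.5  F(u,-y,-n) [ 0.1 -0.   0.3] w 0 rotrem(units) [ 0.002  0.004 -0.001]
time: 7.52
tool_pos: [578.3, 75.3, 131.7]
eef_rot: [3.14, -0.382, 0.015]
force: [-0.2, 0.2, 0.3]
width: 0.0
t 7.53 u 180.9 n 36.6 y 103.8  F(u,-y,-n) [-0.1 -0.2 -0.3] w 0 rotrem(units) [0.001 0.001 0.   ]
time: 7.78
tool_pos: [577.8, 75.3, 131.7]
eef_rot: [3.14, -0.387, 0.015]
force: [4.9, -0.2, 0.1]
width: 0.1
t 7.78 u 180.4 n 36.8 y 103.8  F(u,-y,-n) [4.6 0.3 1.8] w 0 rotrem(units) [ 0.001 -0.002  0.   ]
```

```bash
python3 -m handwheel '[[[-0.03,0,0],[0,0,0]],[[-0.03,0,0],[0,0,0]],[[-0.03,0,0],[0,0,0]],[[-0.03,0,0],[0,0,0]],[[-0.03,0,0],[0,0,0]],[[-0.03,0,0],[0,0,0]],[[0,0,0],[0,0,0]]]';python3 -c "
from lib import *
state()";python3 snap.py side s2.png 195 165 325 295 5
```

```text
time: 8.65
tool_pos: [553.5, 74.9, 122.1]
eef_rot: [3.14, -0.388, 0.015]
force: [6.4, -1.0, -1.2]
width: -0.2
t 8.65 u 154.3 n 37.0 y 103.8  F(u,-y,-n) [5.4 1.1 3.5] w -0 rotrem(units) [ 0.001 -0.003  0.   ]
t 8.70 u 154.4 n 37.0 y 103.8  F(u,-y,-n) [4.9 0.3 3.2] w 0 rotrem(units) [ 0.001 -0.003  0.   ]
```

View pics/s2.png

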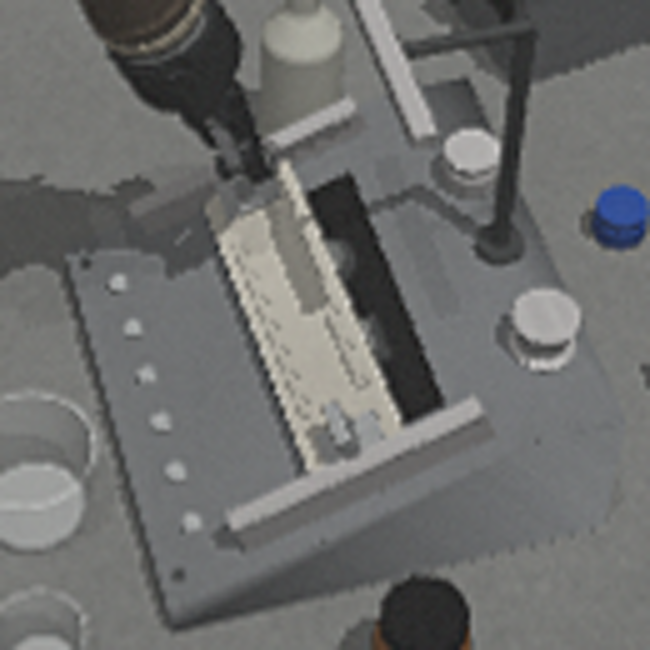

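Left is at about 26 mm and right at about 15 mm. Both keys are just showing at the upper edge. Back to the right end.

```bash
python3 -m handwheel '[[[0.06,0,0],[0,0,0]],[[0.1,0,-0.1],[0,0,0]],[[0,0,-0.15],[0,0,0]],[[0,0.3,0],[0,0,0]],[[0,0.4,0],[0,0,0]],[[0,0.4,0],[0,0,0]],[[0,0.3,0],[0,0,0]],[[0,0,0],[0,0,0]],[[0,0,0.12],[0,0,0]],[[0,0,0.13],[0,0,0]],[[0,0,0],[0,0,0]]]';python3 -c "
from lib import *
go(133,36,-107)"
```

```text
time: 10.07
tool_pos: [574.1, -132.8, 127.1]
eef_rot: [-3.14, -0.376, 0.015]
force: [0.2, 0.5, -0.7]
width: 0.1
t 10.07 u 172.6 n 35.0 y -104.2  F(u,-y,-n) [-0.1 -0.5  0.7] w 0 rotrem(units) [-0.001  0.005  0.   ]
target [ 537. -136.  113.] shift tool now [-0.264  0.018 -0.004] shift in tilted frame [-0.264  0.018 -0.006]
```

```bash
python3 -m handwheel '[[[-0.034,0.01,0],[0,0,0]],[[-0.034,0.01,0],[0,0,0]],[[-0.034,0,0],[0,0,0]],[[-0.034,0,0],[0,0,0]],[[-0.034,0,0],[0,0,0]],[[-0.034,0,0],[0,0,0]],[[-0.034,0,0],[0,0,0]],[[-0.034,0,0],[0,0,0]],[[0,0,0],[0,0,0]]]';python3 -c "
from lib import *
state()"
```

```text
time: 11.2
tool_pos: [541.5, -139.2, 117.0]
eef_rot: [3.138, -0.39, 0.013]
force: [7.9, 2.2, -2.2]
width: -0.1
t 11.20 u 138.4 n 37.9 y -110.2  F(u,-y,-n) [ 6.5 -2.1  5. ] w -0 rotrem(units) [ 0.003 -0.004 -0.001]
```

```bash
python3 -m handwheel '[[[0.08,0,0],[0,0,0]],[[0.1,0,-0.1],[0,0,0]],[[0.02,0,-0.15],[0,0,0]],[[0,-0.3,0],[0,0,0]],[[0,-0.4,0],[0,0,0]],[[0,-0.4,0],[0,0,0]],[[0,-0.33,0],[0,0,0]],[[0,0,0],[0,0,0]],[[0,0,0.12],[0,0,0]],[[0,0,0.13],[0,0,0]],[[0,0,0],[0,0,0]]]';python3 -c "
from lib import *
go(123,36,105)"
```

```text
time: 12.58
tool_pos: [561.8, 75.2, 123.5]
eef_rot: [3.139, -0.378, 0.013]
force: [-0.9, -0.8, -0.2]
width: 0.1
t 12.57 u 162.6 n 35.2 y 104.0  F(u,-y,-n) [-0.9  0.8 -0.2] w 0 rotrem(units) [ 0.002  0.004 -0.001]
target [525.  76. 109.] shift tool now [-0.264 -0.007 -0.004] shift in tilted frame [-0.264 -0.007 -0.005]
```

```bash
python3 -m handwheel '[[[-0.034,0,0],[0,0,0]],[[-0.034,0,0],[0,0,0]],[[-0.034,0,0],[0,0,0]],[[-0.034,0,0],[0,0,0]],[[-0.034,0,0],[0,0,0]],[[-0.034,0,0],[0,0,0]],[[-0.034,0,0],[0,0,0]],[[-0.034,0,0],[0,0,0]],[[0,0,0],[0,0,0]]]';python3 -c "
from lib import *
state()"
python3 -m handwheel '[[[0.08,0,0],[0,0,0]],[[0.08,0,-0.1],[0,0,0]],[[0,0,-0.15],[0,0,0]],[[0,0.3,0],[0,0,0]],[[0,0.4,0],[0,0,0]],[[0,0.4,0],[0,0,0]],[[0,0.32,0],[0,0,0]],[[0,0,0],[0,0,0]],[[0,0,0.12],[0,0,0]],[[0,0,0.13],[0,0,0]],[[0,0,0],[0,0,0]]]';python3 -c "
from lib import *
go(117,36,-107)"
```

```text
time: 13.7
tool_pos: [528.9, 75.9, 112.9]
eef_rot: [3.14, -0.391, 0.015]
force: [5.3, -1.5, -0.7]
width: -0.1
t 13.70 u 128.1 n 37.7 y 105.1  F(u,-y,-n) [4.6 1.6 2.7] w -0 rotrem(units) [ 0.001 -0.005  0.   ]
time: 15.08
tool_pos: [549.0, -134.9, 117.4]
eef_rot: [-3.141, -0.377, 0.015]
force: [-1.0, 0.2, 0.4]
width: 0.1
t 15.07 u 145.6 n 35.5 y -105.9  F(u,-y,-n) [-0.8 -0.2 -0.8] w 0 rotrem(units) [-0.001  0.004  0.001]
target [ 522. -136.  107.] shift tool now [-0.191  0.007 -0.002] shift in tilted frame [-0.191  0.007 -0.004]
```

```bash
python3 -m handwheel '[[[-0.034,0,0],[0,0,0]],[[-0.034,0,0],[0,0,0]],[[-0.034,0,0],[0,0,0]],[[-0.034,0,0],[0,0,0]],[[-0.034,0,0],[0,0,0]],[[-0.03,0,0],[0,0,0]],[[0,0,0],[0,0,0]]]';python3 -c "
from lib import *
state()";python3 -m handwheel '[[[-0.03,0,0],[0,0,0]],[[0,0,0],[0,0,0]]]';python3 -c "
from lib import *
state()"
```

```text
time: 15.95
tool_pos: [528.8, -138.4, 112.7]
eef_rot: [3.136, -0.396, 0.012]
force: [15.6, 5.9, -3.1]
width: 0.1
t 15.95 u 125.1 n 38.7 y -109.2  F(u,-y,-n) [13.4 -5.7  8.8] w 0 rotrem(units) [ 0.004 -0.007 -0.001]
time: 16.2
tool_pos: [528.4, -139.4, 113.4]
eef_rot: [3.134, -0.403, 0.011]
force: [24.2, 8.6, -5.3]
width: -0.0
t 16.20 u 124.9 n 39.5 y -110.2  F(u,-y,-n) [20.6 -8.3 14. ] w -0 rotrem(units) [ 0.005 -0.012 -0.002]
```

```bash
python3 -m handwheel '[[[0.08,0,0],[0,0,0]],[[0.04,0,-0.3],[0,0,0]],[[0,0.0,-0.4],[0,0,0]],[[-0.1,0.3,-0.2],[0,0,0]],[[-0.2,0.3,0],[0,0,0]],[[-0.2,0.3,0],[0,0,0]],[[0,0,0],[0,0,0]]]'; python3 snap.py side s3.png 205 165 335 285 6;cp pics/s3.png pics/s3b.png
```

```text
time: 17.08
tool_pos: [414.6, -276.0, 210.0]
eef_rot: [3.14, -0.38, 0.008]
force: [0.4, 1.0, 0.5]
width: -0.0
t 17.12 u 54.8 n 172.3 y -243.6  F(u,-y,-n) [-0.1 -0.6 -0.5] w -0 rotrem(units) [ 0.001  0.002 -0.003]
```

View pics/s3.png

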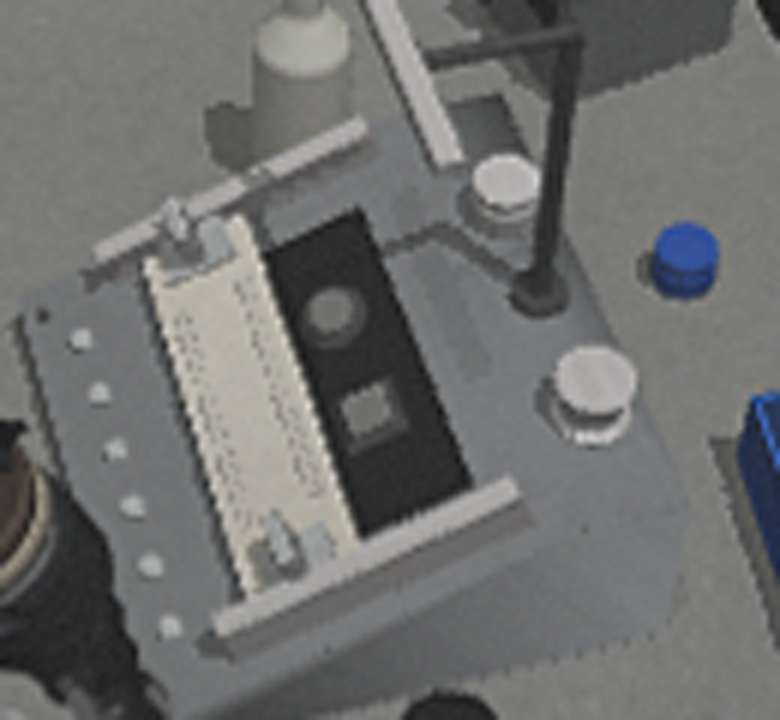

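Round key is on the left at (335,315) and square key at (370,408). Both tabs look equally far down. I'll refit the pose from this clearer view and cast rays onto the known planes.

```bash
python3 - <<'E'
from lib import *
P=np.array([un(230,30,132),un(60,30,132),un(230,30,-132),un(60,30,-132)])
S=np.r_[P]
L=np.array([[30.3,70,334.7],[30.3,-70,334.7]])
t=np.array([[76,125],[76,285],[326,125],[326,285],[131,119],[284,119]])/4+[207.6,139.6]
s=np.array([[363,122],[99,250],[517,485],[219,622]])/6+[204.6,164.6]
f=lambda c:np.r_[.6*(proj("top",toW(np.r_[P,L],c))-t).ravel(),(proj("side",toW(S,c))-s).ravel()]
c2=least_squares(f,c).x;print(c,c2);print(f(c2).round(1).reshape(-1,2))
p=r.camera_params("side");K=np.array([[p['fx'],0,p['cx']],[0,p['fy'],p['cy']],[0,0,1]]);R=np.array(p['R'])
for cc in(c,c2):
  for nm,px,n in[("round",(335,315),12),("square",(370,408),12),("tabLtop",(176,205),52),("tabRtop",(272,520),52)]:
    # solve u,y such that projection hits the pixel (ray onto face-parallel plane)
    q=np.array(px)/6+[204.6,164.6]
    o=least_squares(lambda v:proj("side",toW(un(v[0],n,v[1]),cc))[0]-q,[150,0]).x;print(nm,o.round(1))
np.save("c2.npy",c2)
E
```

```text
[ 5.71765972e+02 -2.85969267e+01  1.43093413e-02] [ 5.71534168e+02 -2.71125860e+01  1.78267562e-02]
[[-0.7  0.2]
 [-0.3  0.1]
 [ 0.7  0. ]
 [ 0.2 -0.1]
 [-0.5  0.3]
 [-0.2  0.2]
 [ 0.4 -0.9]
 [-0.2 -0.6]
 [ 0.4  0.4]
 [-0.1  1. ]]
round [170.8  30.7]
square [170.8 -35.1]
tabLtop [114.3 117.3]
tabRtop [108.9 -99.7]
round [171.1  29.1]
square [170.9 -36.6]
tabLtop [114.9 115.9]
tabRtop [ 108.8 -100.9]
```

```bash
cp c2.npy c.npy; python3 -m handwheel '[[[0.08,-0.33,0.06],[0,0,0]],[[0.08,-0.33,0.06],[0,0,0]],[[0.08,-0.33,0.06],[0,0,0]],[[0.08,-0.33,0.06],[0,0,0]],[[0.08,-0.33,0.06],[0,0,0]],[[0.08,-0.33,0.06],[0,0,0]],[[0.09,-0.34,0.06],[0,0,0]],[[0,0,0],[0,0,0]],[[0,0,0.2],[0,0,0]],[[0,0,0],[0,0,0]]]'; python3 -c "
from lib import *
go(140,36,105)"
```

```text
time: 18.38
tool_pos: [523.7, 76.2, 153.4]
eef_rot: [3.14, -0.376, 0.015]
force: [-0.2, 0.9, 0.6]
width: -0.1
t 18.38 u 139.0 n 76.9 y 104.1  F(u,-y,-n) [ 0.  -0.9 -0.7] w -0 rotrem(units) [ 0.002  0.005 -0.001]
target [540.  77. 116.] shift tool now [ 0.009 -0.007  0.273] shift in tilted frame [ 0.007 -0.006  0.273]
```

```bash
python3 -m handwheel '[[[0.01,0,0.1],[0,0,0]],[[0,0,0.1],[0,0,0]],[[0,0,0.07],[0,0,0]],[[0,0,0],[0,0,0]],[[-0.03,0,0],[0,0,0]],[[-0.03,0,0],[0,0,0]],[[-0.03,0,0],[0,0,0]],[[-0.03,0,0],[0,0,0]],[[0,0,0],[0,0,0]]]'; python3 -c "
from lib import *
state()";python3 -m handwheel '[[[-0.03,0,0],[0,0,0]],[[0,0,0],[0,0,0]]]';python3 -c "
from lib import *
state()"
```

```text
time: 19.5
tool_pos: [528.3, 76.1, 113.5]
eef_rot: [3.14, -0.388, 0.015]
force: [4.7, 0.2, -1.1]
width: -0.1
t 19.50 u 128.3 n 38.3 y 104.0  F(u,-y,-n) [ 4.  -0.1  2.8] w -0 rotrem(units) [ 0.002 -0.002 -0.002]
time: 19.75
tool_pos: [525.2, 76.1, 112.5]
eef_rot: [3.14, -0.39, 0.015]
force: [6.2, -0.4, -0.9]
width: -0.2
t 19.75 u 125.0 n 38.5 y 104.0  F(u,-y,-n) [5.4 0.5 3.1] w -0 rotrem(units) [ 0.001 -0.004 -0.002]
```

```bash
python3 -m handwheel '[[[-0.03,0,0],[0,0,0]],[[0,0,0],[0,0,0]]]'; python3 -c "
from lib import *
state()";python3 -m handwheel '[[[-0.03,0,0],[0,0,0]],[[0,0,0],[0,0,0]]]';python3 -c "
from lib import *
state()"
```

```text
time: 20.0
tool_pos: [524.9, 76.3, 113.1]
eef_rot: [3.141, -0.399, 0.015]
force: [13.4, 0.1, -3.1]
width: -0.1
t 20.00 u 124.9 n 39.1 y 104.2  F(u,-y,-n) [11.2  0.1  7.9] w -0 rotrem(units) [ 0.001 -0.009 -0.002]
time: 20.25
tool_pos: [524.5, 76.4, 113.7]
eef_rot: [-3.142, -0.407, 0.015]
force: [19.1, 0.1, -4.1]
width: -0.0
t 20.25 u 124.8 n 39.9 y 104.4  F(u,-y,-n) [16.2  0.3 10.9] w -0 rotrem(units) [ 0.001 -0.015 -0.002]
```

```bash
python3 -m handwheel '[[[0.08,0,0],[0,0,0]],[[0.1,0,-0.15],[0,0,0]],[[0.1,0.1,-0.1],[0,0,0]],[[0.05,0.38,0],[0,0,0]],[[0,0,0.1],[0,0,0]],[[0,0,0],[0,0,0]]]'; python3 -c "
from lib import *
go(171,20,31)"
```

```text
time: 21.0
tool_pos: [549.8, 4.4, 143.9]
eef_rot: [3.141, -0.376, 0.013]
force: [0.1, -0.3, -0.5]
width: 0.1
t 21.00 u 158.4 n 58.8 y 31.9  F(u,-y,-n) [-0.1  0.3  0.5] w 0 rotrem(units) [ 0.001  0.005 -0.003]
target [576.   4. 113.] shift tool now [0.086 0.005 0.258] shift in tilted frame [0.084 0.006 0.259]
```

```bash
python3 -m handwheel '[[[0.085,0,0.06],[0,0,0]],[[0,0,0.1],[0,0,0]],[[0,0,0.1],[0,0,0]],[[0,0,0],[0,0,0]]]'; python3 -c "
from lib import *
go(171,12,31)"; python3 -m handwheel '[[[0,0,0.03],[0,0,0]],[[0,0,0.02],[0,0,0]],[[0,0,0],[0,0,0]]]'; python3 -c "
from lib import *
state()"
```

```text
time: 21.5
tool_pos: [576.9, 5.3, 112.2]
eef_rot: [3.141, -0.377, 0.015]
force: [-0.1, -0.0, 0.3]
width: -0.1
t 21.50 u 171.6 n 19.4 y 32.3  F(u,-y,-n) [ 0.1 -0.  -0.3] w -0 rotrem(units) [ 0.001  0.005 -0.002]
target [579.   4. 105.] shift tool now [-0.004  0.009  0.049] shift in tilted frame [-0.004  0.009  0.049]
time: 21.88
tool_pos: [581.1, 4.6, 107.9]
eef_rot: [3.14, -0.382, 0.014]
force: [0.2, 1.0, 0.4]
width: 0.2
t 21.88 u 173.9 n 13.7 y 31.5  F(u,-y,-n) [ 0.3 -1.  -0.3] w 0 rotrem(units) [ 0.002  0.002 -0.002]
```

```bash
python3 -m handwheel '[[[-0.015,0,0.02],[0,0,0]],[[0,0,0],[0,0,0]]]'; python3 -c "
from lib import *
state()"; python3 -m handwheel '[[[0,0,0.02],[0,0,0]],[[0,0,0],[0,0,0]]]'; python3 -c "
from lib import *
state()"; python3 -m handwheel '[[[0,0,0.02],[0,0,0]],[[0,0,0],[0,0,0]]]'; python3 -c "
from lib import *
state()"
```

```text
time: 22.12
tool_pos: [580.9, 4.5, 104.9]
eef_rot: [3.14, -0.383, 0.014]
force: [-0.3, -0.7, 2.1]
width: -0.0
t 22.12 u 172.6 n 11.1 y 31.5  F(u,-y,-n) [ 0.5  0.7 -2. ] w -0 rotrem(units) [ 0.002  0.    -0.002]
time: 22.38
tool_pos: [582.0, 4.6, 102.1]
eef_rot: [3.14, -0.383, 0.015]
force: [0.2, -0.5, 5.0]
width: -0.1
t 22.38 u 172.6 n 8.0 y 31.5  F(u,-y,-n) [ 2.   0.5 -4.6] w -0 rotrem(units) [ 0.002  0.001 -0.002]
time: 22.62
tool_pos: [582.5, 4.6, 101.2]
eef_rot: [3.14, -0.382, 0.015]
force: [-13.8, -2.0, 23.7]
width: -0.2
t 22.62 u 172.7 n 7.0 y 31.5  F(u,-y,-n) [ -3.9   1.7 -27.1] w -0 rotrem(units) [ 0.002  0.001 -0.001]
```

```bash
python3 -m handwheel '[[[0,0,0],[0,0,0]],[[0,0,-0.1],[0,0,0]],[[0,0,-0.15],[0,0,0]],[[0,0,-0.3],[0,0,0]],[[-0.2,-0.16,0],[0,0,0]],[[-0.2,-0.16,0],[0,0,0]],[[-0.21,-0.16,0],[0,0,0]],[[0,0,0],[0,0,0]]]'; python3 -c "
from lib import *
go(82,36,105)"
```

```text
time: 23.62
tool_pos: [461.0, 76.0, 138.1]
eef_rot: [3.139, -0.374, 0.018]
force: [-0.0, 0.2, -0.0]
width: 0.0
t 23.62 u 75.1 n 86.2 y 105.1  F(u,-y,-n) [-0.1 -0.2  0. ] w 0 rotrem(units) [ 0.002  0.006 -0.   ]
target [486.  76.  94.] shift tool now [ 0.05  -0.     0.334] shift in tilted frame [0.046 0.001 0.335]
```

```bash
python3 -m handwheel '[[[0.03,0,0.13],[0,0,0]],[[0,0,0.13],[0,0,0]],[[0,0,0.07],[0,0,0]],[[0,0,0],[0,0,0]],[[0.03,0,0],[0,0,0]],[[0.03,0,0],[0,0,0]],[[0,0,0],[0,0,0]]]'; python3 -c "
from lib import *
state()"; python3 -m handwheel '[[[0.03,0,0],[0,0,0]],[[0.03,0,0],[0,0,0]],[[0,0,0],[0,0,0]]]'; python3 -c "
from lib import *
state()"
```

```text
time: 24.5
tool_pos: [495.9, 75.4, 100.1]
eef_rot: [3.14, -0.38, 0.015]
force: [-3.2, 0.4, 1.3]
width: 0.1
t 24.50 u 93.2 n 37.9 y 103.9  F(u,-y,-n) [-2.5 -0.5 -2.5] w 0 rotrem(units) [ 0.002  0.003 -0.002]
time: 24.88
tool_pos: [501.2, 75.5, 101.4]
eef_rot: [3.139, -0.373, 0.015]
force: [-7.8, -0.2, 1.2]
width: -0.0
t 24.88 u 98.7 n 37.1 y 103.8  F(u,-y,-n) [-6.8  0.1 -4. ] w -0 rotrem(units) [ 0.002  0.007 -0.002]
```

```bash
python3 -m handwheel '[[[0.03,0,0],[0,0,0]],[[0.03,0,0],[0,0,0]],[[0.03,0,0],[0,0,0]],[[0,0,0],[0,0,0]]]'; python3 -c "
from lib import *
state()";  python3 -m handwheel '[[[-0.08,0,0],[0,0,0]],[[-0.1,0,-0.1],[0,0,0]],[[0,0,-0.15],[0,0,0]],[[0,0.3,0],[0,0,0]],[[0,0.4,0],[0,0,0]],[[0,0.4,0],[0,0,0]],[[0,0.31,0],[0,0,0]],[[-0.03,0,0],[0,0,0]],[[0,0,0],[0,0,0]]]'; python3 -c "
from lib import *
go(82,36,-107)"
```

```text
time: 25.38
tool_pos: [513.7, 75.7, 106.3]
eef_rot: [3.139, -0.373, 0.015]
force: [-7.5, 0.4, 1.2]
width: -0.2
t 25.38 u 112.1 n 37.1 y 103.8  F(u,-y,-n) [-6.5 -0.5 -3.9] w -0 rotrem(units) [ 0.002  0.007 -0.002]
time: 26.5
tool_pos: [476.7, -136.1, 131.7]
eef_rot: [3.14, -0.381, 0.014]
force: [-0.3, -0.0, -0.4]
width: 0.3
t 26.50 u 83.8 n 75.8 y -107.3  F(u,-y,-n) [-0.4  0.   0.3] w 0 rotrem(units) [ 0.002  0.002 -0.003]
target [ 490. -136.   94.] shift tool now [-0.011 -0.003  0.266] shift in tilted frame [-0.012 -0.002  0.266]
```

```bash
python3 -m handwheel '[[[-0.02,0,0.13],[0,0,0]],[[0,0,0.13],[0,0,0]],[[0,0,0],[0,0,0]],[[0.033,0,0],[0,0,0]],[[0.033,0,0],[0,0,0]],[[0.033,0,0],[0,0,0]],[[0.033,0,0],[0,0,0]],[[0.033,0,0],[0,0,0]],[[0.033,0,0],[0,0,0]],[[0,0,0],[0,0,0]]]'; python3 -c "
from lib import *
state()";python3 -m handwheel '[[[0.033,0,0],[0,0,0]],[[0.033,0,0],[0,0,0]],[[0.033,0,0],[0,0,0]],[[0.033,0,0],[0,0,0]],[[0,0,0],[0,0,0]]]'; python3 -c "
from lib import *
state()"
```

```text
time: 27.75
tool_pos: [513.0, -134.5, 103.8]
eef_rot: [-3.14, -0.374, 0.016]
force: [-9.4, -1.5, 2.1]
width: -0.1
t 27.75 u 107.0 n 36.4 y -106.3  F(u,-y,-n) [-7.9  1.3 -5.5] w -0 rotrem(units) [-0.     0.006 -0.001]
time: 28.38
tool_pos: [531.0, -134.0, 111.0]
eef_rot: [-3.14, -0.373, 0.016]
force: [-9.7, -1.4, 2.4]
width: 0.0
t 28.38 u 126.4 n 36.3 y -106.2  F(u,-y,-n) [-8.1  1.2 -5.9] w 0 rotrem(units) [-0.001  0.007 -0.001]
```

```bash
python3 -m handwheel '[[[-0.08,0,0],[0,0,0]],[[-0.12,0,-0.1],[0,0,0]],[[0,0,-0.15],[0,0,0]],[[0,-0.3,0],[0,0,0]],[[0,-0.4,0],[0,0,0]],[[0,-0.4,0],[0,0,0]],[[0,-0.32,0],[0,0,0]],[[0,0,0],[0,0,0]],[[0,0,0.12],[0,0,0]],[[0,0,0.13],[0,0,0]],[[0,0,0],[0,0,0]]]'; python3 -c "
from lib import *
go(145,36,105)"
```

```text
time: 29.75
tool_pos: [503.6, 75.9, 100.5]
eef_rot: [3.14, -0.379, 0.013]
force: [-0.2, -0.7, -0.7]
width: 0.1
t 29.75 u 100.5 n 35.4 y 104.2  F(u,-y,-n) [-0.5  0.7  0.6] w 0 rotrem(units) [ 0.002  0.003 -0.003]
target [545.  77. 118.] shift tool now [ 0.297 -0.007 -0.005] shift in tilted frame [ 0.297 -0.005 -0.004]
```

Push left about 42 mm net (commanded +0.31), in two parts.

```bash
python3 -m handwheel '[[[0.034,0,0],[0,0,0]],[[0.034,0,0],[0,0,0]],[[0.034,0,0],[0,0,0]],[[0.034,0,0],[0,0,0]],[[0.034,0,0],[0,0,0]],[[0.034,0,0],[0,0,0]],[[0.034,0,0],[0,0,0]],[[0.034,0,0],[0,0,0]],[[0.03,0,0],[0,0,0]],[[0,0,0],[0,0,0]]]'; python3 -c "
from lib import *
state()";python3 -m handwheel '[[[-0.08,0,0],[0,0,0]],[[-0.1,0,-0.1],[0,0,0]],[[0,0,-0.15],[0,0,0]],[[0,0.3,0],[0,0,0]],[[0,0.4,0],[0,0,0]],[[0,0.4,0],[0,0,0]],[[0,0.31,0],[0,0,0]],[[-0.03,0,0],[0,0,0]],[[0,0,0],[0,0,0]],[[0,0,0.13],[0,0,0]],[[0,0,0.12],[0,0,0]],[[0,0,0],[0,0,0]]]'; python3 -c "
from lib import *
go(150,36,-107)"
```

```text
time: 31.0
tool_pos: [542.3, 77.4, 116.4]
eef_rot: [3.139, -0.372, 0.015]
force: [-8.3, -0.8, 0.8]
width: 0.1
t 31.00 u 142.4 n 35.7 y 105.0  F(u,-y,-n) [-7.4  0.7 -3.9] w 0 rotrem(units) [ 0.002  0.007 -0.002]
time: 32.5
tool_pos: [519.0, -131.9, 105.6]
eef_rot: [-3.142, -0.379, 0.017]
force: [0.2, 0.6, -0.3]
width: -0.2
t 32.50 u 113.2 n 35.8 y -103.8  F(u,-y,-n) [ 0.  -0.6  0.4] w -0 rotrem(units) [ 0.     0.003 -0.001]
target [ 553. -134.  120.] shift tool now [ 0.245  0.021 -0.003] shift in tilted frame [ 0.245  0.021 -0.001]
```

```bash
python3 -m handwheel '[[[0.034,0.01,0],[0,0,0]],[[0.034,0.01,0],[0,0,0]],[[0.034,0,0],[0,0,0]],[[0.034,0,0],[0,0,0]],[[0.034,0,0],[0,0,0]],[[0.034,0,0],[0,0,0]],[[0.034,0,0],[0,0,0]],[[0.034,0,0],[0,0,0]],[[0.01,0,0],[0,0,0]],[[0,0,0],[0,0,0]]]'; python3 -c "
from lib import *
state()";python3 -m handwheel '[[[0.03,0,0],[0,0,0]],[[0,0,0],[0,0,0]]]'; python3 -c "
from lib import *
state()"
```

```text
time: 33.75
tool_pos: [555.1, -135.5, 120.6]
eef_rot: [-3.14, -0.372, 0.015]
force: [-10.2, 0.1, 2.1]
width: -0.2
t 33.75 u 152.3 n 36.2 y -108.1  F(u,-y,-n) [-8.7 -0.3 -5.8] w -0 rotrem(units) [-0.     0.007 -0.001]
time: 34.0
tool_pos: [556.3, -135.0, 120.6]
eef_rot: [-3.139, -0.366, 0.017]
force: [-18.7, -3.3, 6.5]
width: -0.4
t 34.00 u 153.4 n 35.8 y -107.6  F(u,-y,-n) [-15.    2.9 -13. ] w -0 rotrem(units) [-0.001  0.011 -0.001]
```

Right end is on its stop (153.4, 60 mm of travel). Now the left end.

```bash
python3 -m handwheel '[[[-0.08,0,0],[0,0,0]],[[-0.12,0,-0.1],[0,0,0]],[[0,0,-0.15],[0,0,0]],[[0,-0.3,0],[0,0,0]],[[0,-0.4,0],[0,0,0]],[[0,-0.4,0],[0,0,0]],[[0,-0.31,0],[0,0,0]],[[0,0,0],[0,0,0]],[[0,0,0.12],[0,0,0]],[[0,0,0.13],[0,0,0]],[[0,0,0],[0,0,0]]]';  python3 -m handwheel '[[[0.034,0,0],[0,0,0]],[[0.034,0,0],[0,0,0]],[[0.034,0,0],[0,0,0]],[[0.034,0,0],[0,0,0]],[[0.034,0,0],[0,0,0]],[[0.034,0,0],[0,0,0]],[[0,0,0],[0,0,0]]]';python3 -c "
from lib import *
state()"; python3 -m handwheel '[[[0.03,0,0],[0,0,0]],[[0,0,0],[0,0,0]]]'; python3 -c "
from lib import *
state()"
```

```text
time: 35.38
tool_pos: [532.2, 73.4, 112.0]
eef_rot: [3.14, -0.379, 0.013]
force: [-0.1, -0.4, -0.5]
width: 0.2
time: 36.25
tool_pos: [552.6, 74.5, 119.9]
eef_rot: [3.139, -0.362, 0.015]
force: [-15.9, 0.3, 5.0]
width: 0.1
t 36.25 u 153.2 n 35.0 y 101.9  F(u,-y,-n) [-12.8  -0.6 -10.6] w 0 rotrem(units) [ 0.002  0.014 -0.002]
time: 36.5
tool_pos: [552.9, 74.4, 119.3]
eef_rot: [3.138, -0.353, 0.015]
force: [-22.4, -1.1, 7.0]
width: -0.0
t 36.50 u 153.2 n 34.4 y 101.9  F(u,-y,-n) [-18.2   0.7 -14.9] w -0 rotrem(units) [ 0.003  0.02  -0.002]
```

Both ends are on their stops. Back off, clear the console and check.

```bash
python3 -m handwheel '[[[-0.1,0,0],[0,0,0]],[[-0.1,0,-0.15],[0,0,0]],[[0,0,-0.3],[0,0,0]],[[-0.1,0,-0.3],[0,0,0]],[[-0.2,0,-0.2],[0,0,0]],[[-0.2,0,-0.2],[0,0,0]],[[0,0,0],[0,0,0]],[[0,0,0],[0,0,0]]]'; python3 snap.py side s4.png 195 165 325 295 5; python3 - <<'E'
import cv2,numpy as np
from lib import *
cv2.imwrite("pics/full1.png",r.read_camera("side")[:,:,::-1])
E
```

```text
time: 37.5
tool_pos: [404.7, 73.0, 248.2]
eef_rot: [3.14, -0.385, 0.014]
force: [0.4, -0.1, 0.1]
width: 0.1
t 37.55 u 63.7 n 208.9 y 103.0  F(u,-y,-n) [0.3 1.2 0.3] w 0 rotrem(units) [ 0.002  0.    -0.002]
```

View pics/s4.png

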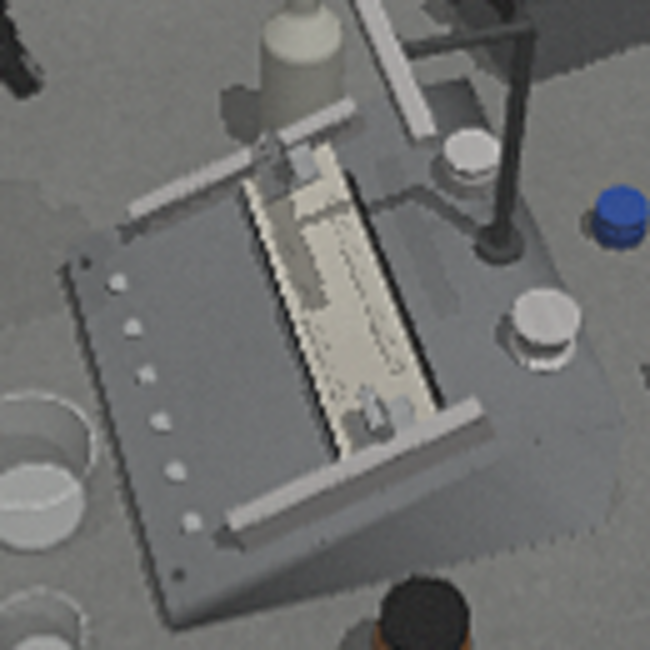

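The cover is square and fully up, with its tabs at (270,160) and (372,410). The bottle, jar, tub, tin and spool haven't moved, and the arm is clear. Handing in.

```bash
python3 -c "
from rig import r
print(r.close_job())"
```

```text
the job is handed in; nothing more can be done
None
```

The job is done and handed in at about 37.6 s of the 72 s allowed; no verdict was reported.

**What I did:** I slid the cover down in alternating pushes until both ends stopped hard. I then pressed the round key, which was in the left place, let it go, and slid the cover back up in alternating pushes.

- **Cover travel:** Both ends met their lower stops at TCP u≈125 mm and their upper stops at u≈153 mm. The first contact above a tab is at u≈185 mm when it is fully up, so the travel agrees with 60 mm.
- **Lead between ends:** By my contact estimates it stayed at about 20 mm or less, against the 25 mm limit. The tab positions can't be read directly.
- **Round key:** It bottomed at n≈7 mm, 5 mm down, with about 27 N on the tool. I then lifted about 80 mm clear. Its spring-back was not seen, because the cover hid it in the last picture.
- **Last picture:** The cover was square and fully up, and the arm was clear with about zero force. The bottle, jar, tub, tin and spool were where they started. The pliers and screwdriver were outside that crop and I did not check them again, but the tool never went near them after the start.

**One disagreement:** On the way down I first felt the tabs at u≈177 mm (right) and u≈180 mm (left), not 185 mm. The cover had probably started about 8 mm (right) and 5 mm (left) down. My early lead figures used the wrong zero, but both ends were later confirmed at their stops.

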